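Load a stone bar into the saw cradle and shut its keeper

ROBOT

A 6-joint arm with a two-finger parallel gripper is mounted at the origin on the work surface. World frame = base frame: x ahead of the robot, y to its left, z up, the work surface at z = 0. Lengths are in m, angles in rad, forces in N, time in s.
With the tool pointing down it reaches from about 0.375 to 0.9 m from the base axis. Payload 3.1 kg.
Tool frame: the origin (TCP) lies at the very end of the fingers, on their centre line; the grasp point (between the pads) lies 19 mm behind it (manip.pinch_z is the distance from the TCP to the grasp point, in m); z points along the fingers, y is the direction in which the jaws open and shut (so a half turn about z gives the same grasp; the last joint's range is limited). The gripper opens to 85 mm and grips with 20 to 120 N. Pads are 22 mm wide; open, the fingers measure 114 mm over their backs; the gripper's body (76 mm by 85 mm) begins 54 mm behind the grasp point. The pads swing forward as they close: fully open they stand 13 mm farther back than shut.
Start: joints at [-1.323, 0.527, 1.433, -0, 1.181, -0.178], TCP at [0.259, -0.569, 0.231] pointing down, gripper open.
Joint ranges: [-3.08, 3.08], [-0.75, 2.2], [0.22, 2.44], [-1.43, 4.57], [0, 2.65], [-2.85, 2.85]. Speed limits (rad/s): [2.79, 2.79, 3.14, 3.14, 3.14, 3.14].

INTERFACE

Orientations are given as a unit quaternion [x, y, z, w].
In Python, from station import manip gives the robot as it stands.
- The arm moves only by the tool drive_tool, never from a script. Its argument "increments" is a list of rows, each a list of 7 numbers: the closure in counts, from 0 (fully open) to 255 (shut), then the shift along the tool's x, y, z in cm, then the turn, a rotation vector about the tool's x, y, z in rad. A call has 1 to 20 rows; each row is the pose to reach, as a shift and turn from the pose commanded when the call began, along the tool's axes at that moment; what a row does not reach only later rows make up. A row lasts 1/10 s, in which the tool goes at most 50 mm and 8.59 degrees, less where a joint would pass 70% of its speed; a pose out of reach is approached as far as the arm can. A call with a gripper value outside its range is refused whole. The fingers move at their own pace and stop on an object; "force" is the grip in N (left out, the last holds). Time passes only in rows, so rows that repeat a pose let the fingers close. It gives the time, the measured TCP pose, the force and the opening at its end, in the units of the state.
- manip.sense(): the state, without advancing time (a new reading comes with each control period).
- manip.snapshot(name): name is "side" or "top" or "wrist"; returns the picture (420x560x3 uint8, red, green, blue); there is no depth.
- manip.camera_model(name): a dict with "mtx" (3x3 intrinsics, pixels), "k1" (the pictures are not rectified: a ray, as slopes to the right and down, at radius r is drawn at 1 + k1 r^2 times it, then the intrinsics apply), "cam_to_world" (4x4, takes a point from camera to world coordinates). Camera axes: x right, y down, z forward; pixel columns grow to the right and rows downward; lengths in m; the calibration is good to about 2 mm. A picture is of the moment at which its call begins: read the wrist's pose just before it. camera_model takes no time and is no camera call; for the wrist camera it gives the pose at the moment of the call.
- manip.sign_off(): hands the job in, once; it reports no verdict.
The state is a dict: "t": time; "q": joint angles; "qd": joint speeds; "tau": joint torques, N m; "tcp_pos": TCP position; "tool_rot": TCP orientation; "force": force on the tool from outside, world axes, zero at the start; "ft_torque": the same for the moment, N m; "finger_gap": opening from 0.0 (shut) to 1.0 (fully open).
Only numpy, scipy, OpenCV 4.12 (cv2) and the standard library are available. Lean on these libraries where they do the work, as an engineer would, in place of code of your own. Each camera call takes 0.05 s, during which the arm holds its last target. There are 200 camera calls.

TASK

First slide the keeper on the saw cradle fully back to its open stop, clear of the bed. Then draw the long stone bar out of the low rack by its projecting end, set it down flat on the bench clear of the rack and let go, take it again by its middle and lay it down in the cradle's bed without letting it fall. Last, slide the keeper over the bar until it is fully home against its other stop; leave the stones that stay in the rack in place and do not knock over the white bottle between rack and cradle.

Things in the scene. Friction and masses are not known exactly. Their poses are not given: they have to be found in the camera images.
- stone_bar: The only long stone: a marble bar 150 x 36 x 30 mm (its x, y, z), about 0.4 kg. Origin: centre of its underside. At the start it lies on the bench in one of the rack's bays, along the rack's x axis, one end projecting about 55 mm from the open front, the rest under the roof. Either end may lead.
- rack: Low plywood rack fixed to the bench, no floor, low rear sill: 130 deep (x), 216 wide (y), 58 mm high. Origin at bench height under its centre; x points from the open front (x = -65 mm) to the back. Three bays at y = -70, 0, +70 mm, each 64 wide, 50 mm high inside: one holds the bar, the others short blocks that hardly project. The bench before the front is free for about 180 mm.
- cradle: Saw cradle fixed to the bench: grey base plate 190 (x) x 270 (y) x 12 mm, origin at bench height under its centre. It carries the bed, in which the bar lies along y, and a keeper on a track along y at x = +55 mm (track top 28 mm above the bench).
- bed (a point): Centre of the bed's floor, 12 mm above the bench, at x -35, y -40 mm in the cradle; axes as the cradle's. A pocket open at the top, 160 long (y), 43 mm wide (x), with steel walls 24 mm high, 8 mm thick, at its two ends only: side walls cover 38 mm at each end. Along the middle 84 mm the bar's sides stay free for fingers from above; at the ends there is no room for them.
- keeper_grip (a point): Point in the keeper's upright black grip, on its axis, 92 mm above the bench. The grip is 36 (cradle x) x 24 (cradle y) mm, 56 to 112 mm above the bench; hold it across its 24 mm from above, or push it. At its foot a steel arm 24 mm wide (46 to 56 mm above the bench) reaches 117 mm to cradle -x over the bed; the carriage below is 50 mm long in y.
- keeper (a joint): Travel of the keeper along the cradle's -y axis in m: 0 = open stop at the cradle's +y end, arm clear of the bed; 0.135 = home stop, arm across the bar's middle, 4 mm above it. Starts part way, arm in the way of loading. Friction about 2.5 N; it stays where it is left.
- block_a: Short marble block 50 x 44 x 40 mm in another bay of the rack, a bystander; origin at the centre of its underside.
- block_b: Short marble block 44 x 50 x 36 mm in another bay of the rack, a bystander; origin at the centre of its underside.
- glue_bottle: White plastic bottle, 60 mm across, 160 mm high, upright, a bystander beyond the gap between rack and cradle; origin under its centre.
Things that resemble listed ones, but are neither listed nor needed, are in the scene too. Of the things shaped like the stone_bar, the marble one is meant.

How it is judged:
On the way, in this order (a step that is already met when the one before it is completed fails the run):
1. the keeper is slid fully back to its open stop (within 4 mm) (value of joint keeper below 0.004 m), for 0.2 s.
2. the bar is out of the rack (its centre more than 138 mm from the rack's centre), lies flat on the bench, let go and at rest (horizontal distance between stone_bar and rack above 0.138 m and height (world z) of stone_bar below 0.006 m and angle between stone_bar's own z axis and vertical below 0.08 rad and contact force between the fingers and stone_bar below 0.2 N and linear speed of stone_bar below 0.02 m/s), for 0.2 s.
3. the bar lies in the cradle's bed, let go and at rest (horizontal distance between stone_bar and bed below 0.009 m and z of stone_bar in the frame of bed between -0.004 and 0.004 m and angle between the x axis of stone_bar and the y axis of cradle, either way round below 0.1 rad and angle between stone_bar's own z axis and vertical below 0.08 rad and contact force between the fingers and stone_bar below 0.2 N and linear speed of stone_bar below 0.02 m/s), for 0.2 s.
At the end, for the whole second after the job is handed in: The bar lies flat on the floor of the bed (centre within 9 mm of the bed's centre, height within 4 mm, along the bed within 0.1 rad), released and at rest, and the keeper stands still within 4 mm of its home stop (joint above 0.131) (all of step 3 and value of joint keeper above 0.131 m and velocity of joint keeper below 0.01 m/s); the robot touches nothing.
It fails at once if the bar falls: it moves at more than 0.6 m/s while the fingers do not touch it (contact force between the fingers and stone_bar below 0.1 N and linear speed of stone_bar above 0.6 m/s).
It fails at once if a block in the rack is moved by more than 30 mm (distance of any of block_a, block_b from where it was at the start of the episode above 0.03 m).
It fails at once if the white bottle is knocked over (tilted more than 0.6 rad) (angle between glue_bottle's own z axis and vertical above 0.6 rad).
It also fails if it takes over 72 s, if anything falls off the work surface, if the arm or the gripper's body presses on something with over 40 N, if the wrist force passes 120 N, or if a joint passes its speed limit or range.

## Working session

There is one attempt and no reset: what is moved stays moved. The work goes in short steps, Python scripts to look and compute and a tool call to move; the robot and the scene stay as the last step left them, time stands still between calls to the robot, and variables do not carry over. Pictures are saved under pics/ and viewed, about 8 in all and at most 12, crops included, and the job is handed in when it is done.

Besides the shell and the picture viewer there is one more tool, called after "Call:" as name(argument=value, ...) on one line, values as JSON. drive_tool: Moves the arm, as the interface text tells. Its arguments: {"type":"object","properties":{"increments":{"type":"array","items":{"type":"array","items":{"type":"number"}}},"force":{"type":"number"}},"required":["increments"]}

```bash
ls; mkdir -p pics; python3 - <<'E'
from station import manip
import cv2,numpy as np
for n in("top","side"):
    im=manip.snapshot(n);cv2.imwrite(f"pics/{n}0.png",im[...,::-1])
    c=manip.camera_model(n);print(n,{k:np.round(v,4).tolist() for k,v in c.items()})
print(manip.sense(), manip.pinch_z)
E
```

```text
pics
top {'mtx': [[474.4332, 0.0, 286.929], [0.0, 474.4332, 209.0475], [0.0, 0.0, 1.0]], 'k1': -0.069, 'cam_to_world': [[0.0031, -0.9868, 0.162, 0.3332], [-0.9999, -0.0056, -0.0146, 0.0301], [0.0153, -0.162, -0.9867, 1.1975], [0.0, 0.0, 0.0, 1.0]]}
side {'mtx': [[390.4191, 0.0, 280.7007], [0.0, 390.4191, 206.8936], [0.0, 0.0, 1.0]], 'k1': -0.0039, 'cam_to_world': [[0.9997, -0.0165, 0.0194, 0.4889], [-0.0251, -0.5236, 0.8516, -0.6201], [-0.0039, -0.8518, -0.5238, 0.4602], [0.0, 0.0, 0.0, 1.0]]}
{'t': 0.1, 'q': array([-1.32253059e+00,  5.28351323e-01,  1.43377163e+00, -1.34150880e-05,
        1.18143611e+00, -1.78486810e-01]), 'qd': array([ 0.00123588, -0.00327593, -0.00309786,  0.00032652,  0.00061633,
       -0.00177303]), 'tau': array([ 2.38696302e-04, -4.43305278e+01, -1.78586268e+01, -2.51482688e-04,
        3.91797701e-03, -1.88915955e-06]), 'tcp_pos': array([ 0.25856624, -0.56829093,  0.23044574]), 'tool_rot': array([ 9.77320511e-01,  2.11763197e-01, -4.04957348e-05, -9.82389748e-04]), 'force': array([-0.30248982, -0.2918743 , -0.71709002]), 'ft_torque': array([0.00781163, 0.02139403, 0.06465593]), 'finger_gap': 0.9966736615910913} 0.0187
```

View pics/top0.png

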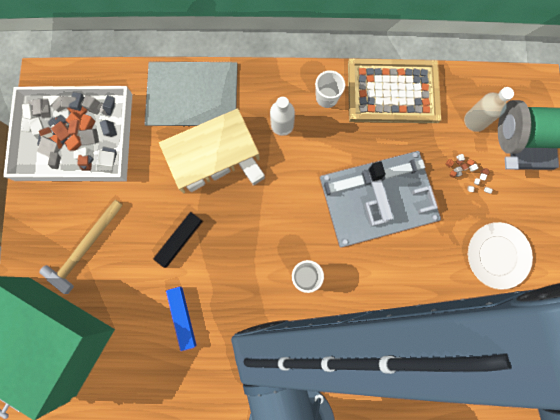

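View pics/side0.png

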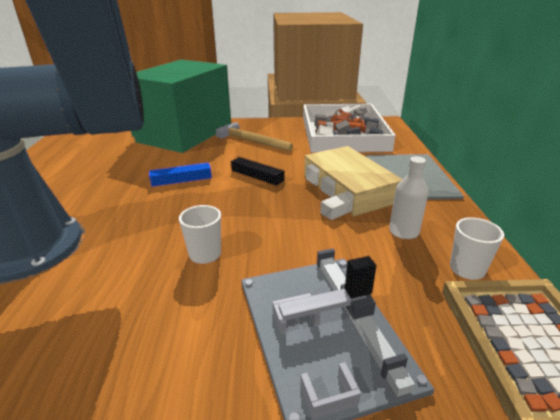

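Top view: the rack roof has corners near (160,150), (238,110), (259,155) and (179,188). A marble end projects at (252,170) and short blocks sit near (195,185) and (225,175). The cradle is at (380,198) with its black grip at (377,171). The bar candidates are the black one (178,240), the blue one (181,318) and the marble end at (252,170). Only the last is marble and in the rack, so I'll confirm it in a crop.

```bash
python3 - <<'E'
import cv2,numpy as np
im=cv2.imread("pics/top0.png")
a=cv2.resize(im[100:200,150:280],None,fx=6,fy=6,interpolation=cv2.INTER_CUBIC)  # 780x600
b=cv2.resize(im[140:255,310:450],None,fx=5,fy=5,interpolation=cv2.INTER_CUBIC) #700x575
for img,x0,y0,f in((a,150,100,6),(b,310,140,5)):
    for k in range(0,150,10):
        cv2.putText(img,str(x0+k),(k*f,10),0,.35,(0,0,255),1);cv2.putText(img,str(y0+k),(0,k*f+4),0,.35,(0,0,255),1)
        cv2.line(img,(k*f,12),(k*f,18),(0,0,255),1);cv2.line(img,(24,k*f),(30,k*f),(0,0,255),1)
cv2.imwrite("pics/a.png",a);cv2.imwrite("pics/b.png",b)
E
cat > h.py <<'E'
from station import manip
import cv2,numpy as np
from scipy.spatial.transform import Rotation as R
from scipy.optimize import least_squares
def px2w(c,uv,z):
    "pixels (n,2) on plane height z -> world xyz"
    uv=np.atleast_2d(np.float64(uv))
    d=cv2.undistortPoints(uv[:,None],c["mtx"],np.array([c["k1"],0,0,0.]))[:,0]
    M=c["cam_to_world"];r=np.c_[d,np.ones(len(d))]@M[:3,:3].T
    return M[:3,3]+r*((np.broadcast_to(z,len(d))-M[2,3])/r[:,2])[:,None]
def w2px(c,P):
    P=np.atleast_2d(P);M=np.linalg.inv(c["cam_to_world"])
    return cv2.projectPoints(P.astype(float),cv2.Rodrigues(M[:3,:3])[0],M[:3,3],c["mtx"],np.array([c["k1"],0,0,0.]))[0][:,0]
def fit(c,L,uv,x0):
    "2D pose (x,y,yaw) of local points L (n,3) seen at uv"
    L=np.float64(L);uv=np.float64(uv)
    f=lambda p:(w2px(c,L@R.from_euler('z',p[2]).as_matrix().T+[p[0],p[1],0])-uv).ravel()
    s=least_squares(f,x0);return s.x,s.fun.reshape(-1,2)
E
```

```text
(no output)
```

View pics/a.png

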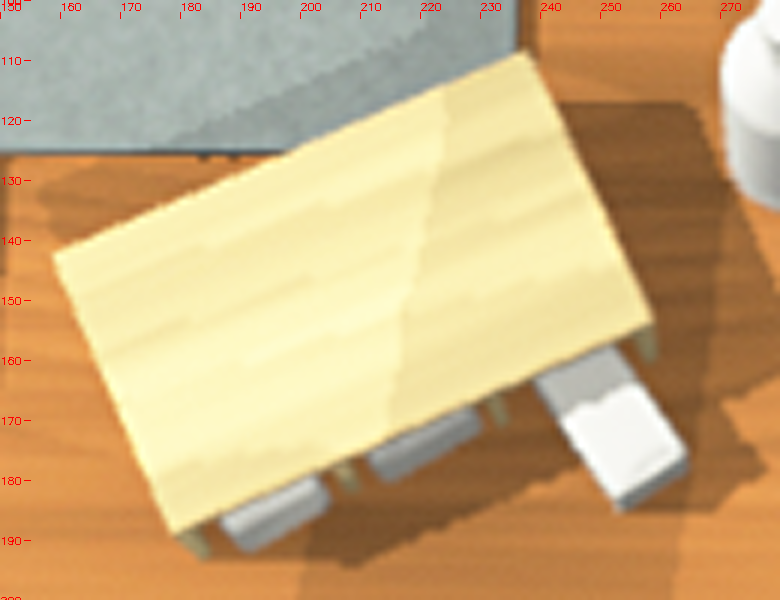

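View pics/b.png

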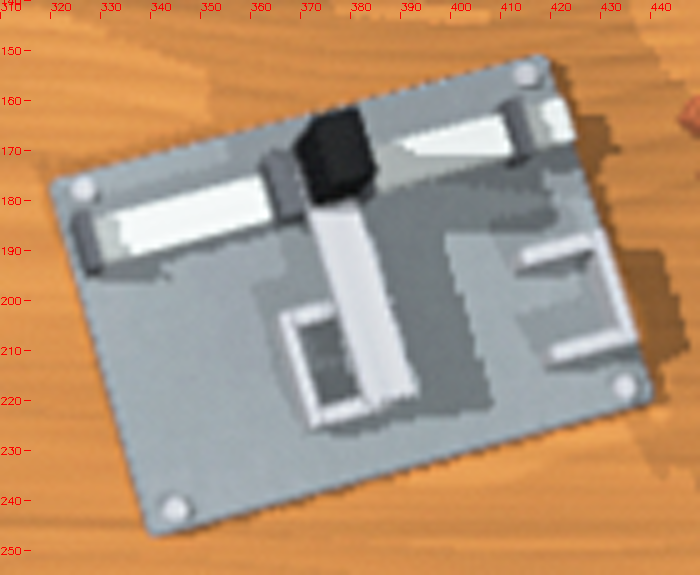

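The crop confirms that the marble bar projects in the rack's y = -70 bay, with its end at about (258,179). The keeper arm crosses the near bed wall, with the grip top at about (376,169). Next I fit the poses.

```bash
python3 - <<'E'
from h import *
np.set_printoptions(precision=4,suppress=True)
c=manip.camera_model("top")
p,r=fit(c,[[.065,.108,.058],[.065,-.108,.058],[-.065,-.108,.058],[-.065,.108,.058]],[(159,142.5),(237.5,108.5),(259,153.5),(179,188.5)],[.5,.2,.4]);print("rack",p,r.tolist())
p2,r=fit(c,[[.095,.135,.012],[.095,-.135,.012],[-.095,-.135,.012],[-.095,.135,.012]],[(319.5,175.5),(419.5,150.5),(441,220.5),(340,247.5)],[.4,-.2,.2]);print("cradle",p2,r.tolist())
def inv(p,P): return (P[:,:2]-p[:2])@R.from_euler('z',p[2]).as_matrix()[:2,:2]
E=px2w(c,[(251,182.5),(264.5,174.5),(252.5,156.5+4),(257,158),(239.5,163)],.03);print("bar world",E,"rack",inv(p,E))
G=px2w(c,[(369,171),(377,161.5),(371.5,163),(384,175),(381.5,162)],.112);print("grip in cradle",inv(p2,G))
A=px2w(c,[(384,221.5),(393.5,217.5)],.056);print("arm end in cr",inv(p2,A))
W=px2w(c,[(366,202.5),(372,225),(430,186.5),(437.5,207)],.036);print("bed outer corners",inv(p2,W))
print("bottle",px2w(c,[(283,102),(283,135)],[.16,0]))
print("cup",px2w(c,[(307,276)],[.08]))
# side check
s=manip.camera_model("side")
def tow(p,L):
    L=np.float64(L);return L@R.from_euler('z',p[2]).as_matrix().T+[p[0],p[1],0]
print("side roof",w2px(s,tow(p,[[.065,.108,.058],[.065,-.108,.058],[-.065,-.108,.058],[-.065,.108,.058]])))
print("side cradle",w2px(s,tow(p2,[[.095,.135,.012],[.095,-.135,.012],[-.095,-.135,.012],[-.095,.135,.012]])))
E
```

```text
rack [0.6735 0.2083 0.4358] [[-0.15666443352793635, 0.058312692712831904], [0.4558974332529999, -0.290824235175549], [0.014100531902386138, -0.1752543543125853], [-0.30370783468083573, 0.3764281246834571]]
cradle [ 0.5579 -0.2266  0.2592] [[0.3612388557645545, 0.17045683559686609], [-0.3065905315874602, 0.19439559666059836], [0.09758584514952418, -0.1069606739872313], [-0.1593129060132128, -0.23029976823460174]]
bar world [[0.5921 0.1034 0.03  ]
 [0.613  0.0697 0.03  ]
 [0.6492 0.1005 0.03  ]
 [0.6558 0.0892 0.03  ]
 [0.6425 0.1333 0.03  ]] rack [[-0.1181 -0.0607]
 [-0.1134 -0.1001]
 [-0.0675 -0.0875]
 [-0.0663 -0.1005]
 [-0.0597 -0.0549]]
grip in cradle [[ 0.0562  0.0337]
 [ 0.0737  0.0086]
 [ 0.0734  0.0224]
 [ 0.038   0.0018]
 [ 0.0699 -0.0015]]
arm end in cr [[-0.0639  0.0195]
 [-0.0604 -0.006 ]]
bed outer corners [[-0.005   0.0447]
 [-0.0632  0.0461]
 [-0.0064 -0.1248]
 [-0.0614 -0.1275]]
bottle [[0.7541 0.0246 0.16  ]
 [0.7271 0.0233 0.    ]]
cup [[ 0.3583 -0.0339  0.08  ]]
side roof [[347.3873 146.0812]
 [403.6543 180.2007]
 [355.18   193.3202]
 [304.2498 155.2749]]
side cradle [[343.993  258.262 ]
 [433.9118 390.9535]
 [287.4245 435.2789]
 [240.317  278.6681]]
```

```bash
cat >> h.py <<'E'
RACK=np.array([.6735,.2083,.4358]);CR=np.array([.5579,-.2266,.2592])
def tow(p,L):
    return np.float64(L)@R.from_euler('z',p[2]).as_matrix().T+[p[0],p[1],0]
def plan(P,yaw):
    "shift cm / turn rad to bring TCP to P, tool x at yaw (mod pi), z down"
    s=manip.sense();Rt=R.from_quat(s["tool_rot"])
    best=min((Rt.inv()*R.from_matrix([[np.cos(y),np.sin(y),0],[np.sin(y),-np.cos(y),0],[0,0,-1]]) for y in(yaw,yaw+np.pi)),key=lambda q:q.magnitude())
    print("shift",np.round(Rt.inv().apply(P-s["tcp_pos"])*100,2),"turn",np.round(best.as_rotvec(),3),"t",s["t"],"q6",round(s["q"][5],2))
E
python3 - <<'E'
from h import *
print(tow(CR,[.055,.008,.073]));plan(tow(CR,[.055,.008,.16]),CR[2]);plan(tow(CR,[.055,.008,.075]),CR[2])
print("bed",tow(CR,[-.035,-.04,.012]))
E
```

```text
[ 0.60901228 -0.20477033  0.073     ]
shift [ 46.95 -18.57   7.1 ] turn [-0.002 -0.     0.168] t 0.1 q6 -0.18
shift [ 46.94 -18.56  15.6 ] turn [-0.002 -0.     0.168] t 0.1 q6 -0.18
bed [ 0.53432146 -0.27423457  0.012     ]
```

Call:
drive_tool(increments=[[0,10,-4,2,0,0,0.05],[0,20,-8,4,0,0,0.1],[0,30,-12,6,0,0,0.168],[0,46.95,-18.6,6,0,0,0.168],[0,46.95,-18.6,6,0,0,0.168],[0,46.95,-18.6,6,0,0,0.168],[0,46.95,-18.6,6,0,0,0.168],[0,46.95,-18.6,6,0,0,0.168],[0,46.95,-18.6,6,0,0,0.168],[0,46.95,-18.6,6,0,0,0.168],[0,46.95,-18.6,6,0,0,0.168],[0,46.95,-18.6,6,0,0,0.168],[0,46.95,-18.6,6,0,0,0.168]], force=40)

```text
t: 1.4
tcp_pos: [0.6083, -0.2057, 0.1709]
tool_rot: [0.992, 0.129, -0.001, -0.0]
force: [-0.2, -0.6, -0.3]
finger_gap: 0.999
```

```bash
python3 - <<'E'
from h import *
plan(tow(CR,[.055,.008,.075]),CR[2])
c=manip.camera_model("wrist");im=manip.snapshot("wrist");cv2.imwrite("pics/w1.png",im[...,::-1])
print(w2px(c,tow(CR,[[.055,.008,.112],[.037,-.004,.112],[.073,.02,.112]])))
E
```

```text
shift [ 0.11 -0.07  9.59] turn [-0.     0.001 -0.   ] t 1.4 q6 0.81
[[279.76197015 230.33821142]
 [297.15165466 254.71985795]
 [261.44211435 204.6294666 ]]
```

View pics/w1.png

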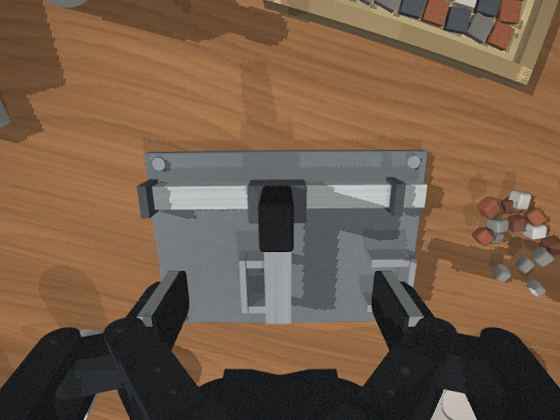

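Wrist view: the grip top is at (276,232), where I predicted (280,230), so it is centred between the fingers. Descend and grip.

Call:
drive_tool(increments=[[0,0.1,0,4,0,0,0],[0,0.1,0,7.5,0,0,0],[0,0.1,0,9.6,0,0,0],[0,0.1,0,9.6,0,0,0],[0,0.1,0,9.6,0,0,0],[255,0.1,0,9.6,0,0,0],[255,0.1,0,9.6,0,0,0],[255,0.1,0,9.6,0,0,0],[255,0.1,0,9.6,0,0,0],[255,0.1,0,9.6,0,0,0],[255,0.1,0,9.6,0,0,0],[255,0.1,0,9.6,0,0,0],[255,0.1,0,9.6,0,0,0]], force=40)

```text
t: 2.75
tcp_pos: [0.6103, -0.2047, 0.0762]
tool_rot: [0.992, 0.13, 0.0, 0.0]
force: [-0.9, 1.7, 6.4]
finger_gap: 0.276
```

Call:
drive_tool(increments=[[255,0,-1,0,0,0,0],[255,0,-2,0,0,0,0],[255,0,-3,0,0,0,0],[255,0,-4,0,0,0,0],[255,0,-5,0,0,0,0],[255,0,-6,0,0,0,0],[255,0,-7,0,0,0,0],[255,0,-7.5,0,0,0,0],[255,0,-8,0,0,0,0],[255,0,-8.2,0,0,0,0],[255,0,-8.2,0,0,0,0]])

```text
t: 3.85
tcp_pos: [0.5886, -0.1255, 0.0762]
tool_rot: [0.992, 0.13, -0.0, 0.0]
force: [-3.1, -1.5, 8.7]
finger_gap: 0.273
```

Call:
drive_tool(increments=[[255,0,-0.1,0,0,0,0],[255,0,-0.2,0,0,0,0],[255,0,-0.3,0,0,0,0],[255,0,-0.4,0,0,0,0],[255,0,-0.5,0,0,0,0],[255,0,-0.6,0,0,0,0],[255,0,-0.6,0,0,0,0]])

```text
t: 4.55
tcp_pos: [0.5872, -0.1203, 0.0762]
tool_rot: [0.992, 0.13, -0.0, 0.001]
force: [-2.9, -3.2, 6.2]
finger_gap: 0.277
```

Call:
drive_tool(increments=[[255,0,-0.1,0,0,0,0],[255,0,-0.2,0,0,0,0],[255,0,-0.3,0,0,0,0],[255,0,-0.4,0,0,0,0],[255,0,-0.4,0,0,0,0]])

```text
t: 5.05
tcp_pos: [0.5869, -0.119, 0.0762]
tool_rot: [0.992, 0.13, 0.0, 0.003]
force: [-3.1, -11.2, 4.8]
finger_gap: 0.274
```

Now at the stop: cradle y is about 0.096 against 0.095 expected, and the force has risen. Release and go up.

Call:
drive_tool(increments=[[255,0,0.2,0,0,0,0],[255,0,0.3,0,0,0,0],[0,0,0.3,0,0,0,0],[0,0,0.3,0,0,0,0],[0,0,0.3,0,0,0,0],[0,0,0.3,0,0,0,0],[0,0,0.3,-3,0,0,0],[0,0,0.3,-7,0,0,0],[0,0,0.3,-11,0,0,0],[0,0,0.3,-11,0,0,0]])

```text
t: 6.05
tcp_pos: [0.5912, -0.1202, 0.1911]
tool_rot: [0.992, 0.129, 0.005, 0.003]
force: [0.5, -0.1, 0.2]
finger_gap: 1.0
```

```bash
python3 - <<'E'
from h import *
np.set_printoptions(precision=4,suppress=True)
c=manip.camera_model("top")
# bar edge line directions
L=px2w(c,[(251,182.5),(239.5,163.5),(264.5,174.5),(253.5,158.5)],.03)
for a,b in((0,1),(2,3)): d=L[b]-L[a];print(np.arctan2(d[1],d[0]))
B=px2w(c,[(178,240)],.03);print("black",B)
end=(L[0]+L[2])/2;print(end)
yaw=.5
P=end+np.array([np.cos(yaw),np.sin(yaw),0])*.02;P[2]=.13;print(P);plan(P,yaw+np.pi*0)
E
```

```text
0.5474805274916933
0.5997322116075001
black [[0.446  0.2815 0.03  ]]
[0.6025 0.0865 0.03  ]
[0.6201 0.0961 0.13  ]
shift [  8.27 -20.21   6.04] turn [ 0.009 -0.009 -0.241] t 6.05 q6 0.93
```

Call:
drive_tool(increments=[[0,2,-5,0,0,0,-0.1],[0,4,-10,0,0,0,-0.2],[0,6,-15,0,0.009,-0.009,-0.29],[0,7.5,-20.2,0,0.009,-0.009,-0.29],[0,7.5,-20.2,0,0.009,-0.009,-0.29],[0,7.5,-20.2,0,0.009,-0.009,-0.29]])

```text
t: 6.65
tcp_pos: [0.6073, 0.0982, 0.1844]
tool_rot: [0.962, 0.273, -0.006, -0.004]
force: [0.5, 0.3, -0.1]
finger_gap: 1.005
```

```bash
python3 - <<'E'
from h import *
np.set_printoptions(precision=4,suppress=True)
c=manip.camera_model("wrist");s=manip.sense();im=manip.snapshot("wrist")
u=w2px(c,[[.6025,.0865,.03]])[0];print(u,s["tcp_pos"])
x0,y0=np.clip((u-[70,80]).astype(int),0,None);f=4
cr=cv2.resize(im[y0:y0+150,x0:x0+170,::-1],None,fx=f,fy=f,interpolation=cv2.INTER_CUBIC)
for k in range(0,170,10):
    cv2.putText(cr,str(x0+k),(k*f,10),0,.35,(0,0,255),1);cv2.putText(cr,str(y0+k),(0,k*f+4),0,.35,(0,0,255),1)
cv2.imwrite("pics/w2.png",cr)
np.save("w2cam.npy",c,allow_pickle=True)
E
```

```text
[289.9447 204.9152] [0.6073 0.0982 0.1844]
```

View pics/w2.png

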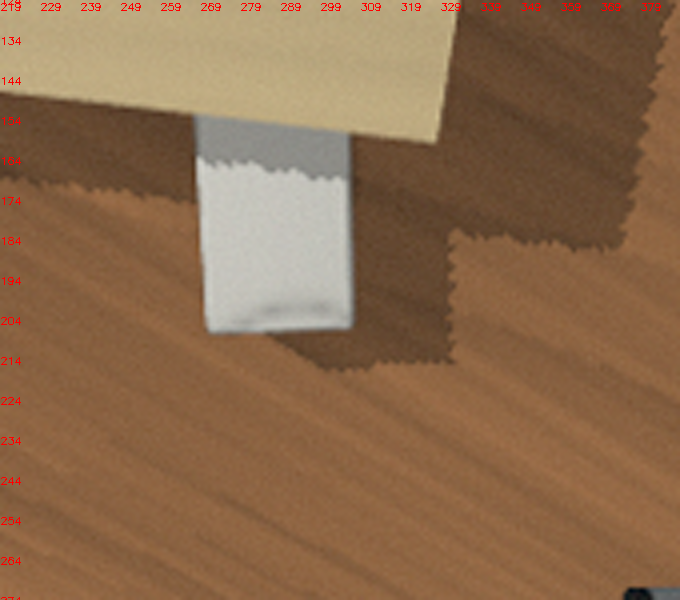

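The bar end is clear: its end corners are (270.5,206) and (306.5,205.5), with the roof edge at row 153–157.

```bash
python3 - <<'E'
from h import *
np.set_printoptions(precision=4,suppress=True)
c=np.load("w2cam.npy",allow_pickle=True).item()
L=px2w(c,[(270.5,206),(306.5,205.5),(268.2,153),(306,157)],.03);print(L)
print("width",np.linalg.norm(L[0]-L[1]))
for a,b in((0,2),(1,3)): d=L[b]-L[a];print(np.arctan2(d[1],d[0]))
d=L[0]-L[1];yaw=np.arctan2(-d[0],d[1]);print("end normal yaw",yaw)
yaw=.54;e=(L[0]+L[1])/2;P=e+np.array([np.cos(yaw),np.sin(yaw),0])*.024;P[2]=.009;print(e,P)
plan(P,yaw)
E
```

```text
[[0.5916 0.1019 0.03  ]
 [0.6105 0.0726 0.03  ]
 [0.6341 0.1301 0.03  ]
 [0.6494 0.0986 0.03  ]]
width 0.03479327892016376
0.5862476350564956
0.588177187278321
end normal yaw 0.5714416263241139
[0.601  0.0872 0.03  ] [0.6216 0.0996 0.009 ]
shift [ 1.53  0.63 17.53] turn [-0.01   0.009  0.011] t 6.7 q6 0.99
```

Call:
drive_tool(increments=[[80,1.3,0.6,4,-0.01,0.009,-0.03],[80,1.3,0.6,8,-0.01,0.009,-0.03],[80,1.3,0.6,11,-0.01,0.009,-0.03],[80,1.3,0.6,14,-0.01,0.009,-0.03],[80,1.3,0.6,16,-0.01,0.009,-0.03],[80,1.3,0.6,17.5,-0.01,0.009,-0.03],[80,1.3,0.6,17.5,-0.01,0.009,-0.03],[80,1.3,0.6,17.5,-0.01,0.009,-0.03]])

```text
t: 7.5
tcp_pos: [0.6208, 0.097, 0.0104]
tool_rot: [0.959, 0.285, 0.001, -0.0]
force: [0.5, -0.2, -0.6]
finger_gap: 0.69
```

Call:
drive_tool(increments=[[255,0,0,0,0,0,0],[255,0,0,0,0,0,0],[255,0,0,0,0,0,0],[255,0,0,0,0,0,0],[255,0,0,0,0,0,0],[255,0,0,0,0,0,0],[255,0,0,0,0,0,0],[255,0,0,0,0,0,0]], force=50)

```text
t: 8.3
tcp_pos: [0.6212, 0.0981, 0.0119]
tool_rot: [0.958, 0.285, 0.002, 0.0]
force: [-1.1, -0.8, 6.0]
finger_gap: 0.411
```

Call:
drive_tool(increments=[[255,-0.5,0,-0.1,0,0,0],[255,-1.2,0,-0.1,0,0,0],[255,-2,0,-0.1,0,0,0],[255,-3,0,-0.1,0,0,0],[255,-4,0,-0.1,0,0,0],[255,-5,0,-0.1,0,0,0],[255,-6,0,-0.1,0,0,0],[255,-7,0,-0.1,0,0,0],[255,-8,0,-0.1,0,0,0],[255,-9,0,-0.1,0,0,0],[255,-10,0,-0.1,0,0,0],[255,-11,0,-0.1,0,0,0],[255,-12,0,-0.1,0,0,0],[255,-13,0,-0.1,0,0,0],[255,-13.7,0,-0.1,0,0,0],[255,-14,0,-0.1,0,0,0],[255,-14,0,0,0,0,0],[255,-14,0,0,0,0,0]])

```text
t: 10.1
tcp_pos: [0.504, 0.0206, 0.0119]
tool_rot: [0.959, 0.285, 0.002, 0.001]
force: [1.4, 0.1, 15.3]
finger_gap: 0.407
```

Call:
drive_tool(increments=[[200,0,0,-0.1,0,0,0],[120,0,0,-0.1,0,0,0],[60,0,0,-0.1,0,0,0],[0,0,0,-0.1,0,0,0],[0,0,0,-0.1,0,0,0],[0,0,0,-0.1,0,0,0],[0,-3,0,-5,0,0,0],[0,-6,0,-10,0,0,0],[0,-9,0,-15,0,0,0],[0,-9,0,-18,0,0,0],[0,-9,0,-18,0,0,0]])

```text
t: 11.2
tcp_pos: [0.4291, -0.0293, 0.1945]
tool_rot: [0.959, 0.285, 0.005, 0.003]
force: [0.7, -0.2, 0.1]
finger_gap: 1.001
```

```bash
python3 - <<'E'
from h import *
c=manip.camera_model("wrist");s=manip.sense();im=manip.snapshot("wrist")
np.save("w3cam.npy",c,allow_pickle=True);print(s["tcp_pos"],s["finger_gap"],s["t"])
cr=cv2.resize(im[:300,60:460,::-1],None,fx=2,fy=2,interpolation=cv2.INTER_CUBIC)
for k in range(0,400,20):
    cv2.putText(cr,str(60+k),(k*2,10),0,.35,(0,0,255),1);cv2.putText(cr,str(k),(0,k*2+4),0,.35,(0,0,255),1)
cv2.imwrite("pics/w3.png",cr)
E
```

```text
[ 0.42912016 -0.02931627  0.19452173] 1.0012323213363281 11.2
```

View pics/w3.png

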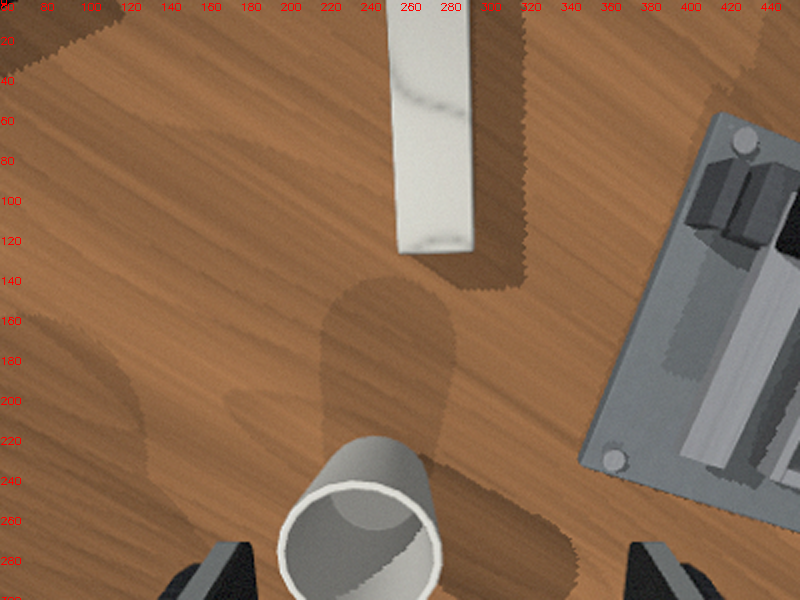

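The bar lies flat on the bench, with its near end at (259.5,126)–(296.5,125). The keeper arm tip is at (400,228)–(421,234). Next I measure both.

```bash
python3 - <<'E'
from h import *
np.set_printoptions(precision=4,suppress=True)
c=np.load("w3cam.npy",allow_pickle=True).item()
L=px2w(c,[(259.5,126),(296.5,125),(255,20),(294.5,20)],.03);print(L, np.linalg.norm(L[0]-L[1]))
for a,b in((0,2),(1,3)): d=L[b]-L[a];print(np.arctan2(d[1],d[0]))
A=px2w(c,[(400.5,227.5),(421.5,233.5)],.056);print("arm tip cradle",(A[:,:2]-CR[:2])@R.from_euler('z',CR[2]).as_matrix()[:2,:2])
yaw=.575;m=(L[0]+L[1])/2+.075*np.array([np.cos(yaw),np.sin(yaw),0]);print("mid",m);m[2]=.13;plan(m,yaw)
E
```

```text
[[ 0.4744  0.022   0.03  ]
 [ 0.494  -0.0064  0.03  ]
 [ 0.5485  0.0735  0.03  ]
 [ 0.5673  0.0448  0.03  ]] 0.034493239470571105
0.6065318172838026
0.609620610729058
arm tip cradle [[-0.0622  0.1068]
 [-0.0614  0.0846]]
mid [0.5471 0.0486 0.03  ]
shift [14.11 -0.06  6.36] turn [ 0.006 -0.006  0.003] t 11.25 q6 0.66
```

Call:
drive_tool(increments=[[0,5,0,1,0.006,-0.006,-0.015],[0,10,0,4,0.006,-0.006,-0.015],[0,14.1,-0.1,8,0.006,-0.006,-0.015],[0,14.1,-0.1,12,0.006,-0.006,-0.015],[0,14.1,-0.1,15,0.006,-0.006,-0.015],[0,14.1,-0.1,17,0.006,-0.006,-0.015],[0,14.1,-0.1,18,0.006,-0.006,-0.015],[0,14.1,-0.1,18,0.006,-0.006,-0.015],[0,14.1,-0.1,18,0.006,-0.006,-0.015]])

```text
t: 12.15
tcp_pos: [0.5453, 0.0502, 0.01]
tool_rot: [0.956, 0.293, -0.003, -0.002]
force: [-0.1, -0.2, 0.4]
finger_gap: 1.0
```

Call:
drive_tool(increments=[[255,0,0,0,0,0,0],[255,0,0,0,0,0,0],[255,0,0,0,0,0,0],[255,0,0,0,0,0,0],[255,0,0,0,0,0,0],[255,0,0,0,0,0,0],[255,0,0,0,0,0,0],[255,0,0,0,0,0,0],[255,0,0,0,0,0,0],[255,0,0,0,0,0,0],[255,0,0,-1,0,0,0],[255,0,0,-2,0,0,0],[255,0,0,-4,0,0,0],[255,0,0,-6,0,0,0],[255,0,0,-8,0,0,0],[255,0,0,-10,0,0,0],[255,0,0,-12,0,0,0],[255,0,0,-13,0,0,0],[255,0,0,-13,0,0,0]], force=80)

```text
t: 14.05
tcp_pos: [0.547, 0.0497, 0.1416]
tool_rot: [0.956, 0.293, -0.001, -0.002]
force: [0.8, 0.3, -4.0]
finger_gap: 0.402
```

```bash
python3 - <<'E'
from h import *
s=manip.sense();print(s["tcp_pos"],s["finger_gap"],s["force"])
b=tow(CR,[-.035,-.04,.012])
for y in(CR[2],): plan(b+[0,0,.13],y)
c=manip.camera_model("top");im=manip.snapshot("top")
u=w2px(c,[s["tcp_pos"]])[0].astype(int);print(u)
c2=manip.camera_model("wrist");i2=manip.snapshot("wrist")
np.save("w4cam.npy",[c,c2],allow_pickle=True)
T=im[u[1]-60:u[1]+60,u[0]-70:u[0]+70];print("origin",u-[70,60])
cv2.imwrite("pics/w4.png",np.hstack([cv2.resize(T,(467,400)),cv2.resize(i2[-420:,160:400],(229,400))])[...,::-1])
E
```

```text
[0.54697728 0.04971769 0.14162853] 0.40193871954622135 [ 0.79789155  0.25093035 -3.96315834]
shift [-19.18  26.14  -0.11] turn [-0.004  0.002  0.335] t 14.05 q6 0.86
[271 191]
origin [201 131]
```

View pics/w4.png

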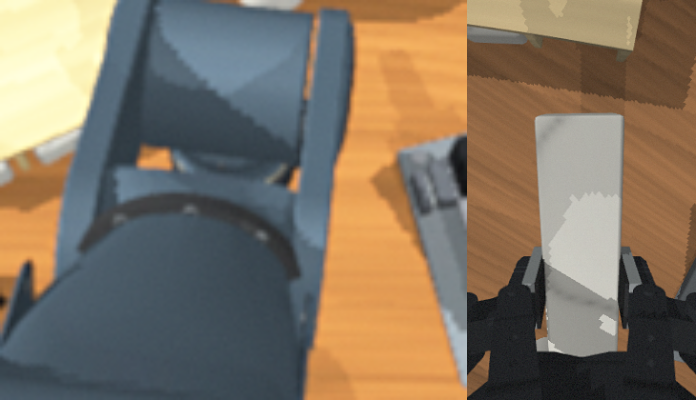

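The bar is held level at its middle (wrist force -4 N, gap 34 mm), with its far end at wrist pixels (232,123)–(322,121). Next I check the centring along the bar and plan the transfer.

```bash
python3 - <<'E'
from h import *
np.set_printoptions(precision=4,suppress=True)
c=np.load("w4cam.npy",allow_pickle=True)[1];s=manip.sense()
for z in(.158,.163):
    L=px2w(c,[(232.3,122.9),(322.4,120.8)],z);print(R.from_quat(s["tool_rot"]).inv().apply(L-s["tcp_pos"]),np.linalg.norm(L[0]-L[1]))
def planx(P,yaw):
    Rt=R.from_quat(s["tool_rot"]);q=Rt.inv()*R.from_matrix([[np.cos(yaw),np.sin(yaw),0],[np.sin(yaw),-np.cos(yaw),0],[0,0,-1]])
    print(np.round(Rt.inv().apply(P-s["tcp_pos"])*100,2),q.as_rotvec())
planx(tow(CR,[-.035,-.04,.19]),CR[2]+np.pi/2)
E
```

```text
[[ 0.0742 -0.0182 -0.0186]
 [ 0.075   0.0158 -0.0188]] 0.03403622672637108
[[ 0.0743 -0.0175 -0.0236]
 [ 0.0751  0.0151 -0.0238]] 0.03267362749850029
[-19.09  26.2   -5.12] [-0.0092  0.0002 -1.2362]
```

Call:
drive_tool(increments=[[255,0,0,-1.5,0,0,0],[255,0,0,-3.5,0,0,-0.05],[255,-1,1,-5,0,0,-0.12],[255,-2,3,-5.1,0,0,-0.2],[255,-4,5,-5.1,0,0,-0.3],[255,-5.5,7.5,-5.1,0,0,-0.4],[255,-7,10,-5.1,0,0,-0.5],[255,-8.5,12,-5.1,0,0,-0.6],[255,-10.5,14.5,-5.1,0,0,-0.7],[255,-12,17,-5.1,0,0,-0.8],[255,-13.5,19,-5.1,0,0,-0.9],[255,-15.5,21,-5.1,0,0,-1.0],[255,-17,23,-5.1,0,0,-1.08],[255,-18,24.7,-5.1,0,0,-1.15],[255,-18.7,25.7,-5.1,0,0,-1.2],[255,-19.1,26.2,-5.1,0,0,-1.23],[255,-19.1,26.2,-5.1,-0.009,0,-1.236],[255,-19.1,26.2,-5.1,-0.009,0,-1.236],[255,-19.1,26.2,-5.1,-0.009,0,-1.236]])

```text
t: 16.05
tcp_pos: [0.5343, -0.2734, 0.1894]
tool_rot: [0.61, 0.792, 0.0, -0.001]
force: [-0.5, -0.0, -2.7]
finger_gap: 0.402
```

```bash
python3 - <<'E'
from h import *
s=manip.sense();print(s["tcp_pos"],s["finger_gap"],s["force"])
plan(tow(CR,[-.035,-.04,.09]),CR[2]+np.pi/2)
c2=manip.camera_model("wrist");i2=manip.snapshot("wrist")
np.save("w5cam.npy",c2,allow_pickle=True)
b=i2[:400,60:460,::-1];b=cv2.resize(b,None,fx=1.5,fy=1.5)
for k in range(0,400,20):
    cv2.putText(b,str(60+k),(int(k*1.5),10),0,.3,(0,0,255),1);cv2.putText(b,str(k),(0,int(k*1.5)+4),0,.3,(0,0,255),1)
cv2.imwrite("pics/w5.png",b)
# predicted bed features
print(w2px(c2,tow(CR,[[-.0055,.048,.036],[-.0645,.048,.036],[-.0555,.048,.036],[-.0145,.04,.036],[-.0565,.04,.036],[.095,.135,.012],[-.095,.135,.012]])))
E
```

```text
[ 0.53427347 -0.27335957  0.18941645] 0.4019514730214845 [-0.5263811  -0.01056716 -2.73534131]
shift [-0.1  -0.01  9.94] turn [-0.    -0.001 -0.   ] t 16.05 q6 -0.92
[[313.35067828 101.43455776]
 [246.36337123 101.42315387]
 [256.57003745 101.38076866]
 [302.97015723 110.78979367]
 [255.60872956 110.78352417]
 [423.72028317   4.6169661 ]
 [212.77145473   2.0669814 ]]
```

View pics/w5.png

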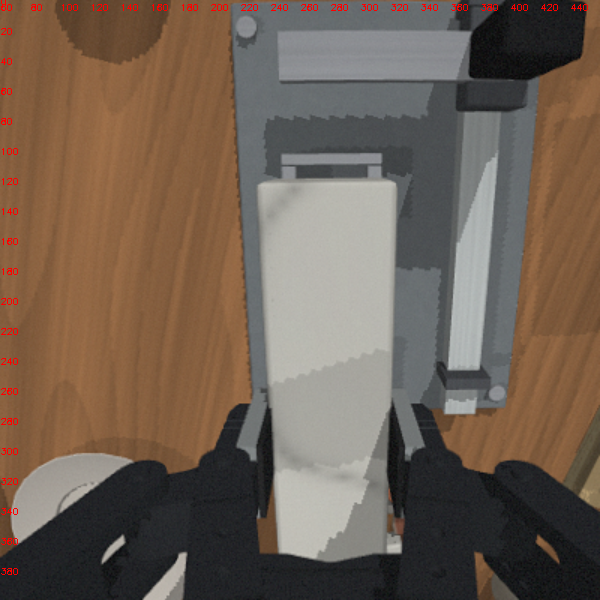

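The bar is above the bed. The end wall shows at px 247–315 × 102–109, against a prediction of 246–313 × 101–111. I'll descend to just above the walls and compare there.

Call:
drive_tool(increments=[[255,-0.05,0.05,2,0,0,0],[255,-0.1,0.1,4,0,0,0],[255,-0.1,0.1,6,0,0,0],[255,-0.1,0.1,8,0,0,0],[255,-0.1,0.1,10,0,0,0],[255,-0.1,0.1,12,0,0,0],[255,-0.1,0.1,13,0,0,0],[255,-0.1,0.1,13.3,0,0,0],[255,-0.1,0.1,13.3,0,0,0],[255,-0.1,0.1,13.3,0,0,0]])

```text
t: 17.1
tcp_pos: [0.5369, -0.2755, 0.0582]
tool_rot: [0.61, 0.793, 0.0, 0.001]
force: [0.6, -0.1, -3.8]
finger_gap: 0.399
```

```bash
python3 - <<'E'
from h import *
np.set_printoptions(precision=2,suppress=True)
s=manip.sense();print(s["tcp_pos"],s["force"])
c2=manip.camera_model("wrist");i2=manip.snapshot("wrist")
b=i2[40:240,160:400,::-1];b=cv2.resize(b,None,fx=3,fy=3,interpolation=cv2.INTER_CUBIC)
for k in range(0,240,10):
    cv2.putText(b,str(160+k),(int(k*3),10),0,.3,(0,0,255),1);cv2.putText(b,str(40+k),(0,int(k*3)+4),0,.3,(0,0,255),1)
cv2.imwrite("pics/w6.png",b)
print("wall",w2px(c2,tow(CR,[[-.0055,.048,.036],[-.0645,.048,.036],[-.0135,.04,.036],[-.0565,.04,.036]])))
Rt=R.from_quat(s["tool_rot"])
print("bar",w2px(c2,s["tcp_pos"]+Rt.apply([[.075,-.018,-.019],[.075,.018,-.019],[.075,-.018,.011],[.075,.018,.011]])))
E
```

```text
[ 0.54 -0.28  0.06] [ 0.59 -0.11 -3.75]
wall [[336.11  86.87]
 [214.49  86.91]
 [319.15 103.87]
 [231.54 103.89]]
bar [[231.49 120.59]
 [327.87 120.63]
 [240.93 118.82]
 [318.64 118.85]]
```

View pics/w6.png

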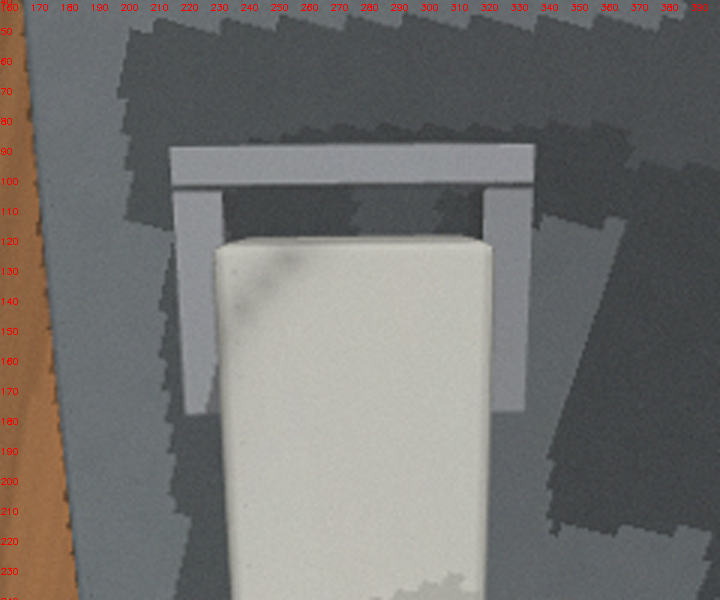

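Low over the bed: wall centre is px x 277.3 and bar centre 277.8, so they are aligned to under 1 mm. Along the bed the bar sits about 2 mm toward -y. I'll shift it 2 mm and lower slowly.

Call:
drive_tool(increments=[[255,0.1,0,0,0,0,0],[255,0.2,0,0.3,0,0,0],[255,0.2,0,0.6,0,0,0],[255,0.2,0,0.9,0,0,0],[255,0.2,0,1.2,0,0,0],[255,0.2,0,1.5,0,0,0],[255,0.2,0,1.8,0,0,0],[255,0.2,0,2.1,0,0,0],[255,0.2,0,2.4,0,0,0],[255,0.2,0,2.4,0,0,0],[255,0.2,0,2.4,0,0,0]])

```text
t: 18.25
tcp_pos: [0.5356, -0.2731, 0.0331]
tool_rot: [0.61, 0.792, 0.0, 0.0]
force: [-0.2, 1.0, -4.7]
finger_gap: 0.403
```

Call:
drive_tool(increments=[[255,0,0,0.2,0,0,0],[255,0,0,0.4,0,0,0],[255,0,0,0.6,0,0,0],[255,0,0,0.8,0,0,0],[255,0,0,0.8,0,0,0],[255,0,0,0.8,0,0,0]])

```text
t: 18.85
tcp_pos: [0.5356, -0.2731, 0.0251]
tool_rot: [0.61, 0.793, 0.0, 0.0]
force: [-0.1, -0.3, -3.0]
finger_gap: 0.397
```

Call:
drive_tool(increments=[[255,0,0,0.1,0,0,0],[255,0,0,0.2,0,0,0],[255,0,0,0.3,0,0,0],[255,0,0,0.3,0,0,0],[255,0,0,0.3,0,0,0]])

```text
t: 19.35
tcp_pos: [0.5358, -0.2732, 0.0234]
tool_rot: [0.61, 0.793, 0.0, 0.001]
force: [-1.4, 1.7, 5.9]
finger_gap: 0.399
```

Touchdown: +6 N at z 0.0234, as expected. Release and rise.

Call:
drive_tool(increments=[[200,0,0,-0.15,0,0,0],[140,0,0,-0.15,0,0,0],[80,0,0,-0.15,0,0,0],[0,0,0,-0.15,0,0,0],[0,0,0,-0.15,0,0,0],[0,0,0,-0.15,0,0,0],[0,0,0,-0.15,0,0,0],[0,0,0,-2,0,0,0],[0,0,0,-5,0,0,0],[0,0,0,-9,0,0,0],[0,0,0,-13,0,0,0],[0,0,0,-16,0,0,0],[0,0,0,-16,0,0,0]])

```text
t: 20.65
tcp_pos: [0.5382, -0.275, 0.1873]
tool_rot: [0.61, 0.793, 0.0, 0.006]
force: [-0.1, 0.5, -0.0]
finger_gap: 0.999
```

```bash
python3 - <<'E'
from h import *
s=manip.sense();print(s["tcp_pos"],s["finger_gap"],s["force"])
plan(tow(CR,[.0555,.0955,.19]),CR[2]);plan(tow(CR,[.0555,.0955,.076]),CR[2])
E
```

```text
[ 0.53817561 -0.27501041  0.18729263] 0.9993405705943826 [-0.10710454  0.45520358 -0.01054754]
shift [13.72  8.7  -0.33] turn [-1.000e-03  1.300e-02 -1.571e+00] t 20.65 q6 -0.92
shift [13.82  8.62 11.07] turn [-1.000e-03  1.300e-02 -1.571e+00] t 20.65 q6 -0.92
```

Call:
drive_tool(increments=[[0,1,0.5,-0.3,0,0,0.14],[0,3,1.5,-0.3,0,0,0.28],[0,5,3,-0.3,0,0,0.42],[0,7,4.5,-0.3,0,0,0.56],[0,9,5.5,-0.3,0,0,0.7],[0,11,7,-0.3,0,0,0.84],[0,12.5,8,-0.3,0,0,0.98],[0,13.7,8.7,-0.3,0,0,1.12],[0,13.7,8.7,-0.3,0,0,1.26],[0,13.7,8.7,-0.3,0,0,1.4],[0,13.7,8.7,-0.3,0,0,1.5],[0,13.7,8.7,-0.3,0,0,1.571],[0,13.7,8.7,-0.3,0,0,1.571],[0,13.7,8.7,-0.3,0,0,1.571]])

```text
t: 22.05
tcp_pos: [0.584, -0.1183, 0.1844]
tool_rot: [0.992, 0.13, -0.0, -0.0]
force: [0.6, -0.2, 0.6]
finger_gap: 0.996
```

```bash
python3 - <<'E'
from h import *
np.set_printoptions(precision=2,suppress=True)
plan(tow(CR,[.0555,.0955,.077]),CR[2])
c2=manip.camera_model("wrist");i2=manip.snapshot("wrist")
b=i2[100:350,150:480,::-1];b=cv2.resize(b,None,fx=2.4,fy=2.4)
for k in range(0,330,20):
    cv2.putText(b,str(150+k),(int(k*2.4),10),0,.3,(0,0,255),1);cv2.putText(b,str(100+k),(0,int(k*2.4)+4),0,.3,(0,0,255),1)
cv2.imwrite("pics/w7.png",b);np.save("w7cam.npy",c2,allow_pickle=True)
bp=lambda x,y,z:[-.035+x,-.04+y,z]
print("bar/bed pred",w2px(c2,tow(CR,[bp(.018,.075,.042),bp(-.018,.075,.042),bp(.018,-.075,.042),bp(-.018,-.075,.042)])))
print("grip pred",w2px(c2,tow(CR,[[.055,.095,.112]])))
E
```

```text
shift [ 0.25  0.26 10.74] turn [-0.  0.  0.] t 22.05 q6 0.92
bar/bed pred [[344.02 267.35]
 [341.64 298.68]
 [489.03 266.01]
 [481.79 296.6 ]]
grip pred [[285.13 222.31]]
```

View pics/w7.png

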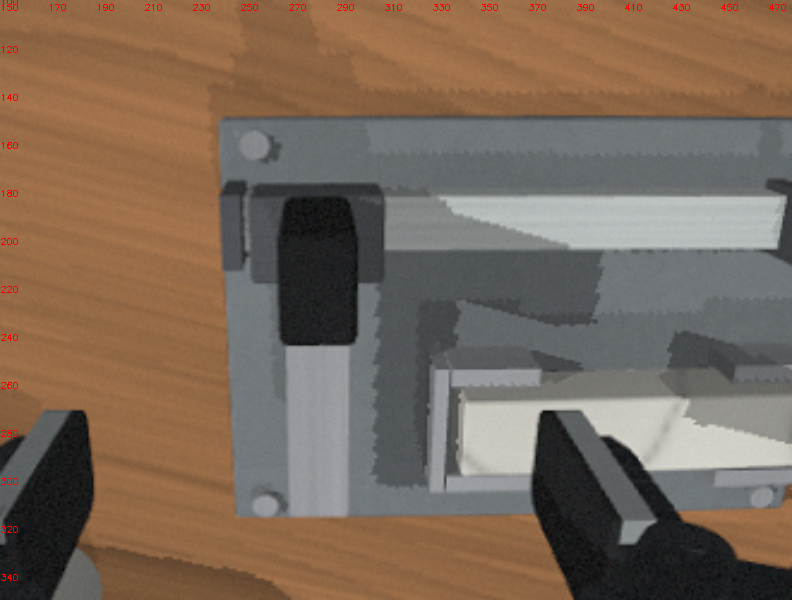

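The bar lies flat in the bed, its end corners at (341.7,262.5) and (341.7,298) within about 1–2 mm of prediction. The grip is between the fingers at (282,200). Descend, grip and drive home (+tool y).

Call:
drive_tool(increments=[[0,0.25,0.1,4,0,0,0],[0,0.25,0.1,8,0,0,0],[0,0.25,0.1,10.7,0,0,0],[0,0.25,0.1,10.7,0,0,0],[0,0.25,0.1,10.7,0,0,0],[255,0.25,0.1,10.7,0,0,0],[255,0.25,0.1,10.7,0,0,0],[255,0.25,0.1,10.7,0,0,0],[255,0.25,0.1,10.7,0,0,0],[255,0.25,0.1,10.7,0,0,0],[255,0.25,0.1,10.7,0,0,0],[255,0.25,0.1,10.7,0,0,0]], force=40)

```text
t: 23.3
tcp_pos: [0.5877, -0.1189, 0.0792]
tool_rot: [0.992, 0.129, 0.001, 0.001]
force: [-0.4, 0.4, 6.1]
finger_gap: 0.274
```

Call:
drive_tool(increments=[[255,0,0.5,0,0,0,0],[255,0,1.5,0,0,0,0],[255,0,2.5,0,0,0,0],[255,0,3.5,0,0,0,0],[255,0,4.5,0,0,0,0],[255,0,5.5,0,0,0,0],[255,0,6.5,0,0,0,0],[255,0,7.5,0,0,0,0],[255,0,8.5,0,0,0,0],[255,0,9.5,0,0,0,0],[255,0,10.5,0,0,0,0],[255,0,11.5,0,0,0,0],[255,0,12.2,0,0,0,0],[255,0,12.7,0,0,0,0],[255,0,13,0,0,0,0],[255,0,13,0,0,0,0]])

```text
t: 24.9
tcp_pos: [0.6222, -0.2449, 0.0792]
tool_rot: [0.992, 0.129, 0.002, 0.001]
force: [2.7, 1.0, 5.4]
finger_gap: 0.277
```

Call:
drive_tool(increments=[[255,0,0.1,0,0,0,0],[255,0,0.2,0,0,0,0],[255,0,0.3,0,0,0,0],[255,0,0.4,0,0,0,0],[255,0,0.5,0,0,0,0],[255,0,0.6,0,0,0,0],[255,0,0.7,0,0,0,0],[255,0,0.7,0,0,0,0]])

```text
t: 25.7
tcp_pos: [0.6233, -0.2491, 0.0792]
tool_rot: [0.992, 0.129, 0.001, -0.001]
force: [2.8, 6.4, 7.7]
finger_gap: 0.273
```

Call:
drive_tool(increments=[[255,0,0.1,0,0,0,0],[255,0,0.2,0,0,0,0],[255,0,0.2,0,0,0,0],[255,0,0.2,0,0,0,0]])

```text
t: 26.1
tcp_pos: [0.6233, -0.2491, 0.0792]
tool_rot: [0.992, 0.129, 0.001, -0.002]
force: [1.9, 11.7, 9.1]
finger_gap: 0.276
```

Call:
drive_tool(increments=[[255,0,-0.1,0,0,0,0],[255,0,-0.25,0,0,0,0],[0,0,-0.25,0,0,0,0],[0,0,-0.25,0,0,0,0],[0,0,-0.25,0,0,0,0],[0,0,-0.25,0,0,0,0],[0,0,-0.25,-3,0,0,0],[0,0,-0.25,-7,0,0,0],[0,-1,-0.25,-11,0,0,0],[0,-5,2,-15,0,0,0],[0,-5,2,-15,0,0,0],[0,-5,2,-15,0,0,0]])

```text
t: 27.3
tcp_pos: [0.5792, -0.287, 0.2299]
tool_rot: [0.992, 0.128, 0.002, 0.001]
force: [-0.6, 0.0, 0.7]
finger_gap: 1.0
```

```bash
python3 - <<'E'
from h import *
np.set_printoptions(precision=2,suppress=True)
s=manip.sense();print(s["tcp_pos"],s["force"],s["t"])
i=manip.snapshot("wrist")[:,:,::-1];j=manip.snapshot("side")[160:420,200:450,::-1]
cv2.imwrite("pics/w8.png",np.hstack([cv2.resize(i,(480,360)),cv2.resize(j,(320,360))]))
c=manip.camera_model("wrist");k=np.array([480/560,360/420])
print("arm home tip",w2px(c,tow(CR,[[-.062,-.028,.056],[-.062,-.052,.056]]))*k)
print("bar corners",w2px(c,tow(CR,[[-.017,.035,.042],[-.053,.035,.042],[-.017,-.115,.042],[-.053,-.115,.042]]))*k)
E
```

```text
[ 0.58 -0.29  0.23] [-0.59  0.04  0.73] 27.3
arm home tip [[213.87 216.79]
 [233.05 216.8 ]]
bar corners [[163.71 179.13]
 [166.1  205.72]
 [283.48 179.08]
 [282.13 205.78]]
```

View pics/w8.png

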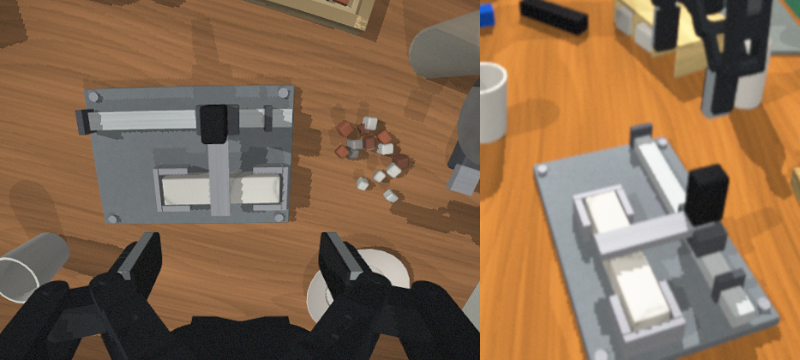

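The keeper hit a hard stop after 135 mm of travel (force 6→12 N with no motion), and the arm crosses the bar's middle. One enlarged check of the keeper position against the bar.

```bash
python3 - <<'E'
from h import *
np.set_printoptions(precision=1,suppress=True)
i=manip.snapshot("wrist")[90:270,90:350,::-1];c=manip.camera_model("wrist")
b=cv2.resize(i,None,fx=3,fy=3,interpolation=cv2.INTER_CUBIC)
def q(L,n): 
    u=(w2px(c,tow(CR,L))-[90,90]+.5)*3;print(n,u.tolist())
q([[-.062,-.028,.056],[-.062,-.052,.056]],"arm tip")
q([[-.035,.048,.036],[-.035,-.128,.036]],"bed outer ends")
q([[-.095,.135,.012],[-.095,-.135,.012]],"plate")
q([[-.035,.035,.042],[-.035,-.115,.042]],"bar ends")
cv2.imwrite("pics/w9.png",b)
E
```

```text
arm tip [[481.44898380169207, 490.8527322658759], [548.7006659762908, 490.98864409577396]]
bed outer ends [[279.3775933311239, 400.40334258224283], [755.9747698495585, 400.902062488109]]
plate [[105.19249564780915, 515.8531197015188], [753.5789302610755, 518.6656186495272]]
bar ends [[309.90472122777425, 406.0046961289322], [723.1917713526207, 406.46325903344234]]
```

```bash
python3 - <<'E'
from h import *
np.set_printoptions(precision=1,suppress=True)
b=cv2.imread("pics/w9.png",0).astype(float)
c=manip.camera_model("wrist")
def e(P,n):
    u=(w2px(c,tow(CR,[P]))[0]-90+.5)*3;x,y=u.astype(int)
    p=b[y-2:y+3].mean(0);g=np.gradient(cv2.GaussianBlur(p[None],(0,0),2)[0]);w=slice(max(x-18,0),x+19)
    k=np.argsort(-abs(g[w]))[:1]+w.start;print(n,u,"edge x",k,"g",g[k],"diff px",k-u[0])
for x in(.0,-.058): e([x,-.028,.056],f"arm+y x{x}");e([x,-.052,.056],f"arm-y x{x}")
e([-.035,.048,.036],"bed+y");e([-.035,-.128,.036],"bed-y");e([-.035,.035,.042],"bar+y");e([-.035,-.115,.042],"bar-y")
e([-.08,.135,.012],"plate+y");e([-.08,-.135,.012],"plate-y")
E
```

```text
arm+y x0.0 [476.1 322.7] edge x [468] g [10.2] diff px [-8.1]
arm-y x0.0 [547.4 322.7] edge x [540] g [-7.5] diff px [-7.4]
arm+y x-0.058 [481.1 480.6] edge x [476] g [4.5] diff px [-5.1]
arm-y x-0.058 [548.6 480.7] edge x [543] g [-4.8] diff px [-5.6]
bed+y [279.4 400.4] edge x [296] g [-13.] diff px [16.6]
bed-y [756.  400.9] edge x [744] g [-10.8] diff px [-12.]
bar+y [309.9 406. ] edge x [308] g [23.1] diff px [-1.9]
bar-y [723.2 406.5] edge x [717] g [-18.8] diff px [-6.2]
plate+y [ 99.6 483. ] edge x [98] g [2.1] diff px [-1.6]
plate-y [755.8 485.4] edge x [748] g [-6.8] diff px [-7.8]
```

Relative to the plate, the keeper is within about 1 mm of home and the bar within about 1 mm of the bed centre. Handing in.

```bash
python3 -c "
from station import manip
print(manip.sign_off())"
```

```text
the job is handed in; nothing more can be done
None
```

I carried out all the steps and handed the job in at about 27 s of the 72 s allowed; no verdict was reported.

1. **Keeper opened:** I slid it back until the force rose to 11 N at the stop. The wrist camera then put the arm at cradle y = 0.096 m, where 0.095 m is fully open.
2. **Bar drawn out:** I pulled it by its projecting end, about 0.2 m from the rack's centre, let go of it flat on the bench and took it again by its middle.
3. **Bar in the bed:** I lowered it in slowly until it touched the floor at the expected height, then let go. The last image shows it lying flat, within about 1 mm of the bed's centre.
4. **Keeper home:** It met a hard stop after 135 mm of travel, with the force rising from 6 to 12 N and no further motion. The image puts it within about 1 mm of home.

The gripper ended raised clear of everything, with about zero force on it.

**What I could not confirm:**
- **Last close-up:** The viewer had reached its 12-picture limit, so I checked that image by edge measurement only. The bed-wall edges in it were not found reliably, so the bar and keeper positions are judged against the base plate's edges.
- **Wrist camera:** It read about 1–2 mm differently from the top-camera poses, which is roughly the stated calibration error.
- **Blocks and bottle:** I did not measure them afterwards. I noticed no contact with them, and the bottle was never near the path.

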